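Load the desk carrier and hold it up level

ROBOT

A 6-joint arm with a two-finger parallel gripper is mounted at the origin on a cart in front of the work surface, level with it; the furniture and walls round the work are solid. World frame = base frame: x ahead of the robot, y to its left, z up, the work surface at z = 0. Lengths are in mm, angles in rad, forces in N, time in s.
With the tool pointing down it reaches from about 350 to 950 mm from the base axis. Payload 17.4 kg.
Tool frame: the origin (TCP) lies midway between the tips of the shut fingers; the grasp point (between the pads) lies 19 mm behind it; y points along the fingers, z is the direction in which the jaws open and shut, and the axes are right-handed (so a half turn about y gives the same grasp; the last joint's range is limited). The gripper opens to 93 mm and grips with 3 to 60 N. Pads are 15 mm wide; open, the fingers measure 128 mm over their backs; the gripper's body (75 mm by 188 mm) begins 65 mm behind the grasp point.
Start: joints at [1.168, 0.116, 1.442, -0, 1.584, -0.038], TCP at [240.823, 630.584, 218.646] pointing down, gripper open.
Joint ranges: [-2.83, 2.83], [-0.83, 2.19], [0.07, 2.5], [-1.14, 4.28], [0.01, 3], [-2.97, 2.97]. Speed limits (rad/s): [1.89, 1.89, 2.22, 3.14, 3.14, 3.14].

INTERFACE

Orientations are given as [roll, pitch, yaw] about the fixed x, y, z axes, in that order (R = Rz(yaw) Ry(pitch) Rx(roll)).
In Python, from rig import ctrl, eyes, order gives the robot as it stands.
- The arm moves only by the shell command python3 -m pendant 'ROWS'. ROWS is JSON, a list that holds one entry, the list of rows, each a list of 7 numbers: the turn, a rotation vector about the tool's x, y, z in degrees, then the shift along the tool's x, y, z in cm, then the opening, from -1 (shut) to 1 (fully open). In form: [[[wx, wy, wz, x, y, z, hand], ...]]. A call has 1 to 10 rows; each row is the pose to reach, as a shift and turn from the pose commanded when the call began, along the tool's axes at that moment; what a row does not reach only later rows make up. A row lasts 1/10 s, in which the tool goes at most 50 mm and 8.59 degrees, less where a joint would pass 70% of its speed; a pose out of reach is approached as far as the arm can. A call with a gripper value outside its range is refused whole. The fingers move at their own pace and stop on an object; the grip force is fixed at half the most. Time passes only in rows, so rows that repeat a pose let the fingers close. It gives the time, the measured TCP pose, the force and the opening at its end, in the units of the state.
- ctrl.read_state(): the state, without advancing time (a new reading comes with each control period).
- eyes.snapshot(name): name is "scene" or "side" or "wrist"; returns a dict with "color" (480x640x3 uint8, blue, green, red), "fx", "fy", "cx", "cy" (pixels), "position" and "attitude" of the camera in the world; the wrist camera has in their place "T_tool_cam" (4x4, takes a point from camera to tool coordinates, whose origin is the TCP and whose axes are the tool frame's). Camera axes: x right, y down, z forward; pixel columns grow to the right and rows downward; lengths in mm; the calibration is good to about 2 mm. A picture is of the moment at which its call begins: read the wrist's pose just before it. There is no depth.
- order.job_done(): hands the job in, once; it reports no verdict.
The state is a dict: "t": time; "joint_pos": joint angles; "joint_velocities": joint speeds; "joint_torque": joint torques, N m; "tool_pos": TCP position; "tcp_rot": TCP orientation; "wrist_force": force on the tool from outside, world axes, zero at the start; "ft_torque": the same for the moment, N m; "finger_gap": finger opening in mm.
Only numpy, scipy, OpenCV 4.12 (cv2) and the standard library are available. Lean on these libraries where they do the work, as an engineer would, in place of code of your own. Each camera call takes 0.05 s, during which the arm holds its last target.

TASK

Stand the flat-topped stone seal in the square pocket of the wooden carrier and the glue stick upright in its round pocket, letting go of each once it is fully down, while the carrier stays on the table. Then take the carrier by its handle, lift it at least 15 cm off the table and finish there, still holding it level and steady in the air. Keep the carrier, the seal and the glue stick upright all the time and leave the domed seal, the clip tin and the eraser where they are.

Things in the scene. Friction and masses are not known exactly. Their poses are not given: they have to be found in the camera images.
- carrier: Loose pale wooden carrier, about 0.35 kg, standing on the table: a block 64 mm (x) by 214 mm (y) by 20 mm high with a pocket near each end and an arched handle in the middle, 111 mm high over all. Origin: centre of its underside; z up; y along its length and along the handle bar, towards the square-pocket end.
- carrier_handle (a point): Centre of the carrier's darker handle bar, 102 mm above the underside and midway between the ends: bar 82 mm long along the carrier's y, 14 mm thick along x, 18 mm high; it stands on two posts centred 31 mm either side of the centre (each 12 mm along y), open below. Grip it in the middle across x. Axes as the carrier's.
- square_pocket (a point): Centre of the mouth of the square pocket, 30 mm by 30 mm, sides parallel to the carrier's x and y, 12 mm deep, open above; 80 mm from the carrier's centre along its +y, mouth 20 mm above the carrier's underside (pocket floor 8 mm above it). Axes as the carrier's.
- round_pocket (a point): Centre of the mouth of the round pocket, 31 mm in diameter, 12 mm deep, open above; 80 mm from the carrier's centre along its -y, mouth 20 mm above the carrier's underside (pocket floor 8 mm above it). Axes as the carrier's.
- flat_seal_mid (a point): Centre (27.5 mm above its underside) of the flat-topped grey-green stone seal, a plain square block 24 by 24 by 55 mm high, about 0.07 kg, standing on the table; x and y normal to its side faces, z up. Seated, its lowest 12 mm are in the pocket, so grip it in its upper half.
- glue_stick_mid (a point): Centre (44 mm above its underside) of the standing glue stick, a white cylinder with a cap, 25 mm in diameter and 88 mm high, about 0.03 kg; z up along its axis. It fits the round pocket; seated, its lowest 12 mm are in the pocket.
- domed_seal: Bystander: brown stone seal with a domed top, 20 by 20 by 54 mm high, standing loose on the table; origin at the centre of its underside. Not to be moved.
- clip_tin: Bystander: small grey lidded tin, 54 (x) by 76 (y) by 23 mm high, loose on the table; origin at the centre of its underside. Not to be moved.
- eraser: Bystander: eraser in a sleeve, 19 by 43 by 12 mm high, loose on the table; origin at the centre of its underside. Not to be moved.

How it is judged (in metres and radians):
On the way:
1. the flat-topped seal stands fully down in the square pocket and the glue stick in the round one, both let go, the carrier still on the table (horizontal distance between flat_seal_mid and square_pocket below 0.009 m and z of flat_seal_mid in the frame of square_pocket below 0.0195 m and horizontal distance between glue_stick_mid and round_pocket below 0.009 m and z of glue_stick_mid in the frame of round_pocket below 0.036 m and angle between each of flat_seal_mid, glue_stick_mid's own z axis and vertical below 0.25 rad and contact force between each of flat_seal, glue_stick and the fingers below 0.2 N and height (world z) of carrier below 0.008 m), for 0.2 s.
At the end, for the whole second after the job is handed in: Carrier held by the fingers, underside over 12 cm up, within 0.1 rad of level, under 2 cm/s and 0.15 rad/s; seal in the square and glue stick in the round pocket (9 mm off axis, 4 mm off the floor, leaning 0.25 rad at most, fingers off them); bystanders within 3 cm of their start (height (world z) of carrier above 0.12 m and angle between carrier's own z axis and vertical below 0.1 rad and linear speed of carrier below 0.02 m/s and angular speed of carrier below 0.15 rad/s and contact force between carrier and the fingers above 1 N and horizontal distance between flat_seal_mid and square_pocket below 0.009 m and z of flat_seal_mid in the frame of square_pocket below 0.0195 m and horizontal distance between glue_stick_mid and round_pocket below 0.009 m and z of glue_stick_mid in the frame of round_pocket below 0.036 m and angle between each of flat_seal_mid, glue_stick_mid's own z axis and vertical below 0.25 rad and contact force between each of flat_seal, glue_stick and the fingers below 0.2 N and distance of each of domed_seal, clip_tin, eraser from where it was at the start of the episode below 0.03 m); the arm keeps its last pose, push and grip.
It fails at once if the domed seal, the clip tin or the eraser is moved by more than 3 cm (distance of any of domed_seal, clip_tin, eraser from where it was at the start of the episode above 0.03 m).
It fails at once if the domed seal is knocked over (angle between domed_seal's own z axis and vertical above 0.6 rad).
It fails at once if the carrier is tipped by more than 0.35 rad (angle between carrier's own z axis and vertical above 0.35 rad).
It fails at once if the flat-topped seal or the glue stick is tipped by more than 0.6 rad (angle between any of flat_seal_mid, glue_stick_mid's own z axis and vertical above 0.6 rad).
It also fails if it takes over 70 s, if anything falls off the work surface, if the arm or the gripper's body presses on something with over 40 N, if the wrist force passes 120 N, or if a joint passes its speed limit or range.

## Working session

There is one attempt and no reset: what is moved stays moved. The work goes in short steps, Python scripts to look and compute and a shell command to move; the robot and the scene stay as the last step left them, time stands still between calls to the robot, and variables do not carry over. Pictures are saved under pics/ and viewed, and the job is handed in when it is done.

```bash
ls; mkdir -p pics; python3 - <<'E'
from rig import ctrl, eyes
import cv2
s=ctrl.read_state(); print(s)
for n in ["scene","side","wrist"]:
    d=eyes.snapshot(n); cv2.imwrite(f"pics/{n}0.png",d["color"])
    print({k:v for k,v in d.items() if k!="color"})
E
```

```text
pics
{'t': 0.0, 'joint_pos': array([ 1.16818884e+00,  1.16464674e-01,  1.44229856e+00,  3.93133448e-05,
        1.58400463e+00, -3.78123039e-02]), 'joint_velocities': array([ 0.00074441, -0.00094526,  0.00029822, -0.00077044,  0.00034429,
        0.00051821]), 'joint_torque': array([ 5.38106451e-04, -7.21279049e+01, -6.22613740e+01,  7.80452625e-02,
        2.38237245e-02, -1.36372146e-04]), 'tool_pos': array([240.73017257, 630.37798349, 217.89888149]), 'tcp_rot': array([-1.57196921e+00,  8.37093580e-05, -3.64794740e-01]), 'wrist_force': array([0.45214742, 0.581344  , 0.72576971]), 'ft_torque': array([0.03576772, 0.00511049, 0.00256158]), 'finger_gap': 93.01881069507397}
{'fx': 549.5060665801742, 'fy': 549.5060665801742, 'cx': 317.2666276729151, 'cy': 247.90078423979702, 'position': array([ -91.90117138, -458.55074972,  932.06062632]), 'attitude': array([-2.35865997e+00, -1.71177248e-03, -9.14915061e-01])}
{'fx': 580.8765895266381, 'fy': 580.8765895266381, 'cx': 325.36116753752236, 'cy': 238.04865129128987, 'position': array([  508.90725391, -1355.1448583 ,   635.15877182]), 'attitude': array([-1.94798827, -0.00372945, -0.03907724])}
{'fx': 429.6445571892112, 'fy': 429.6445571892112, 'cx': 326.4253113901465, 'cy': 246.67787326871644, 'T_tool_cam': array([[ 5.29603595e-04,  9.70310980e-01,  2.41860127e-01,
        -6.70145536e+01],
       [-3.89373203e-04, -2.41859943e-01,  9.70311093e-01,
        -1.67403458e+02],
       [ 9.99999784e-01, -6.08054095e-04,  2.49723199e-04,
        -2.03042349e-02],
       [ 0.00000000e+00,  0.00000000e+00,  0.00000000e+00,
         1.00000000e+00]])}
```

View pics/scene0.png

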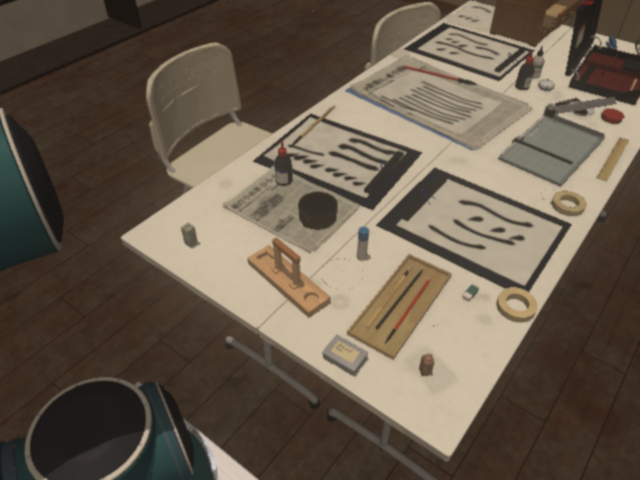

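View pics/side0.png

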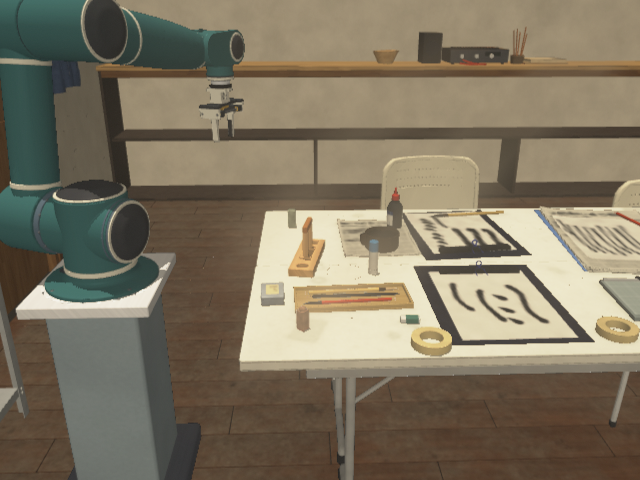

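View pics/wrist0.png

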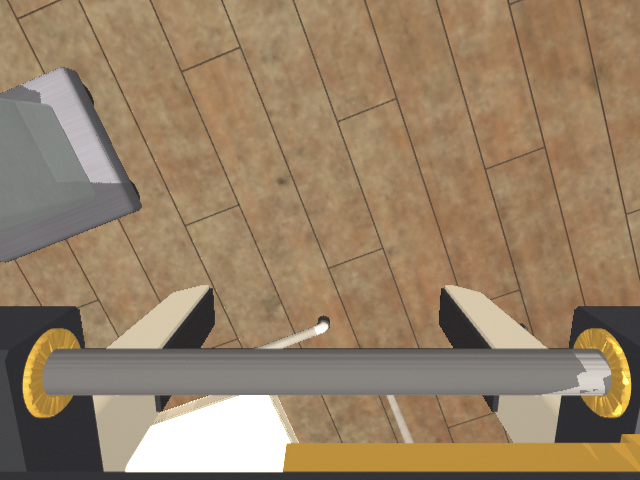

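The scene view shows the flat seal at about (189,234), the carrier from (262,255) to (318,305) with its handle at (287,255), the glue stick at (363,243), the tin at (345,353), the domed seal at (427,364) and the eraser at (470,293). The side view agrees with this. Next I'll get coarse positions by ray casting.

```bash
cat > h.py <<'E'
import numpy as np, cv2
from scipy.spatial.transform import Rotation as R
from rig import ctrl, eyes
def cam(n):
    s=ctrl.read_state(); d=eyes.snapshot(n)
    if n=="wrist":
        T=np.eye(4); T[:3,:3]=R.from_euler('xyz',s["tcp_rot"]).as_matrix(); T[:3,3]=s["tool_pos"]
        M=T@d["T_tool_cam"]; d["p"]=M[:3,3]; d["R"]=M[:3,:3]
    else:
        d["p"]=np.array(d["position"]); d["R"]=R.from_euler('xyz',d["attitude"]).as_matrix()
    return d
def ray(d,u,v):
    r=d["R"]@np.array([(u-d["cx"])/d["fx"],(v-d["cy"])/d["fy"],1.]); return r/np.linalg.norm(r)
def plane(d,u,v,z):
    r=ray(d,u,v); return d["p"]+r*(z-d["p"][2])/r[2]
def proj(d,P):
    q=d["R"].T@(np.array(P,float)-d["p"]); return np.array([d["fx"]*q[0]/q[2]+d["cx"],d["fy"]*q[1]/q[2]+d["cy"]])
E
python3 - <<'E'
from h import *
a=cam("scene");b=cam("side")
c=a["color"][210:400,160:500]; cv2.imwrite("pics/sc.png",cv2.resize(c,None,fx=2.35,fy=2.35,interpolation=cv2.INTER_CUBIC))
c=b["color"][195:345,240:440]; cv2.imwrite("pics/si.png",cv2.resize(c,None,fx=4,fy=4,interpolation=cv2.INTER_CUBIC))
for n,u,v,z in [("seal",189,235,27),("glue",363,243,44),("tin",345,353,15),("dome",427,365,27),("eraser",470,293,6),("handle",287,253,102)]:
    P=plane(a,u,v,z); print(n,P.round(),proj(b,P).round())
E
```

```text
seal [471. 357.  27.] [291. 217.]
glue [686.   6.  44.] [373. 256.]
tin [ 433. -126.   15.] [272. 291.]
dome [ 500. -270.   27.] [300. 316.]
eraser [ 734. -249.    6.] [407. 318.]
handle [512.  85. 102.] [305. 225.]
```

View pics/sc.png

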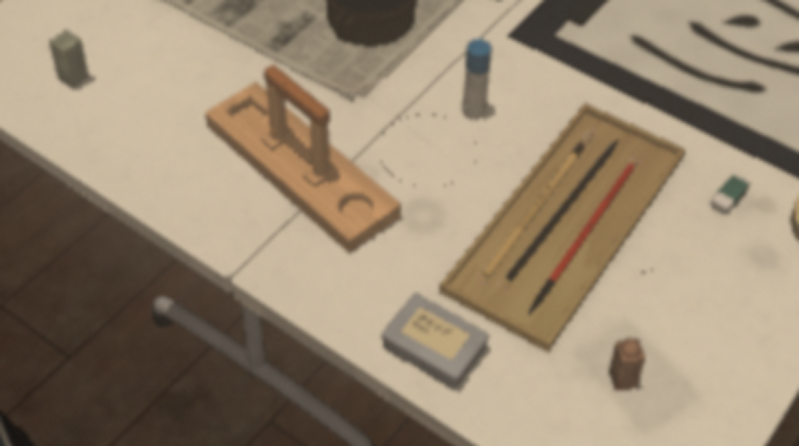

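View pics/si.png

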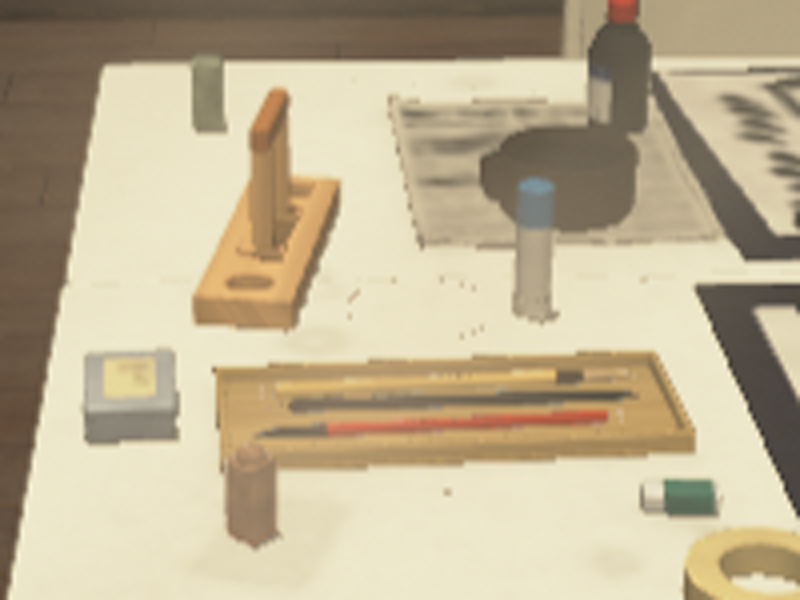

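```bash
python3 - <<'E'
from h import *
a=cam("scene")
f=lambda u,v,z:plane(a,u/2.35+160,v/2.35+210,z)
c=[f(*p,20) for p in [(207,114),(256,83),(401,208),(350,239)]]
print(np.round(c,1), [np.linalg.norm(c[i]-c[(i+1)%4]).round(1) for i in range(4)])
d=c[0]+c[1]-c[2]-c[3]; print("ctr",np.mean(c,0),"yaw deg",np.degrees(np.arctan2(d[1],d[0]))-90)
s=ctrl.read_state(); Rt=R.from_euler('xyz',s["tcp_rot"]).as_matrix()
print((Rt.T@(np.array([471,357,200])-s["tool_pos"])).round(1))
E
```

```text
[[504.  198.5  20. ]
 [565.6 188.9  20. ]
 [524.5 -22.4  20. ]
 [467.9  -7.7  20. ]] [np.float64(62.4), np.float64(215.3), np.float64(58.5), np.float64(209.3)]
ctr [515.48966613  89.33117967  20.        ] yaw deg -10.477534631745229
[ 312.6   18.5 -173.4]
```

```bash
python3 -m pendant '[[[8,0,0,0,0,0,1]]]' >/dev/null 2>&1 && false; python3 -m pendant '[[[0,8,0,4,0,-2,1],[0,16,0,8,0,-4,1],[0,24,0,12,0.5,-6,1],[0,32,0,16,1,-8,1],[0,40,0,20,1.5,-11,1],[0,48,0,24,1.8,-13,1],[0,54,0,28,1.8,-15,1],[0,60,0,31.2,1.8,-17.3,1],[0,60,0,31.2,1.8,-17.3,1],[0,60,0,31.2,1.8,-17.3,1]]]'
python3 - <<'E'
from h import *
d=cam("wrist"); s=ctrl.read_state(); print(s["tool_pos"],s["tcp_rot"],s["t"]); cv2.imwrite("pics/w1.png",d["color"])
E
```

```text
t: 1.4
tool_pos: [472.4, 361.1, 176.8]
tcp_rot: [-1.501, 0.121, -1.408]
wrist_force: [-1.2, 0.9, -0.2]
finger_gap: 93.1
[471.93103768 361.80792994 176.87274393] [-1.50048183  0.12099989 -1.40694453] 1.45
```

View pics/w1.png

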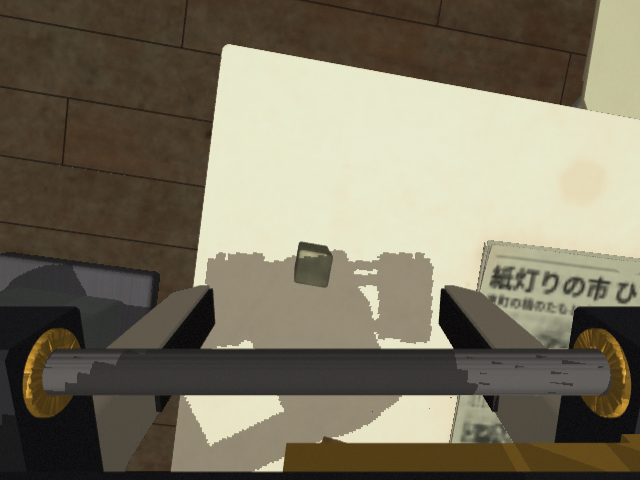

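The seal is at about (313,265). My opening stray row left the tool tilted by 8°, so I'll level it now.

```bash
cat >> h.py <<'E'
def togo(P,yawdeg):
    s=ctrl.read_state(); A=R.from_euler('xyz',s["tcp_rot"]); B=R.from_euler('xyz',[-np.pi/2,0,np.radians(yawdeg)])
    w=(A.inv()*B).as_rotvec(degrees=True); sh=A.inv().apply(np.array(P,float)-s["tool_pos"])/10
    print("now",s["tool_pos"].round(1),np.degrees(s["tcp_rot"]).round(2),"t",s["t"],"turn",w.round(2),"shift cm",sh.round(2))
E
python3 -c "
from h import *
togo([471,357,190],-81)"
```

```text
now [471.9 361.8 176.9] [-85.97   6.93 -80.61] t 1.45 turn [-4.    0.14 -6.94] shift cm [ 0.3  -1.37 -0.07]
```

```bash
python3 -m pendant '[[[-4,0.1,-6.95,0.3,-1.4,0,1],[-4,0.1,-6.95,0.3,-1.4,0,1],[-4,0.1,-6.95,0.3,-1.4,0,1],[-4,0.1,-6.95,0.3,-1.4,0,1]]]'
python3 - <<'E'
from h import *
d=cam("wrist"); togo([471,357,190],-81); cv2.imwrite("pics/w2.png",d["color"])
c=d["color"][180:340,230:420]; cv2.imwrite("pics/w2c.png",cv2.resize(c,None,fx=4,fy=4,interpolation=cv2.INTER_CUBIC))
E
```

```text
t: 1.85
tool_pos: [471.3, 357.4, 189.6]
tcp_rot: [-1.57, 0.002, -1.412]
wrist_force: [-0.3, 0.0, -0.0]
finger_gap: 93.2
now [471.4 357.  189.8] [-8.997e+01  8.000e-02 -8.095e+01] t 1.9 turn [-0.03  0.05 -0.08] shift cm [-0.   -0.02 -0.04]
```

View pics/w2c.png

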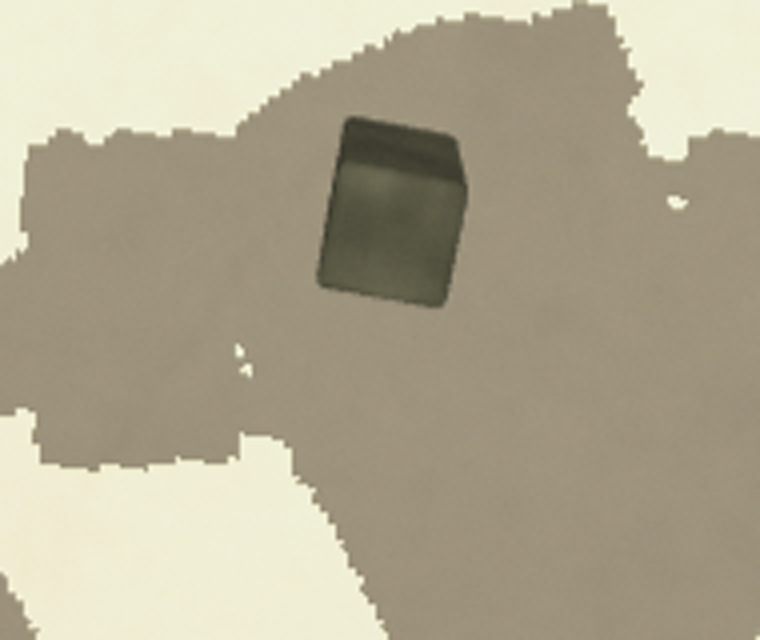

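The top face has corners at crop pixels (339,160), (467,184), (444,306) and (318,285). That gives full-image points by dividing by 4 and adding (230,180).

```bash
python3 - <<'E'
from h import *
d=cam("wrist")
c=[plane(d,u/4+230-.4,v/4+180-.4,55) for u,v in [(339,160),(467,184),(444,306),(318,285)]]
print(np.round(c,1)); print([np.linalg.norm(c[i]-c[(i+1)%4]).round(1) for i in range(4)])
m=np.mean(c,0); print(m)
for i in range(4):
    e=c[(i+1)%4]-c[i]; print(np.degrees(np.arctan2(e[1],e[0])).round(1))
togo([m[0],m[1],90],-81)
E
```

```text
[[460.8 367.2  55. ]
 [484.1 366.5  55. ]
 [483.7 343.5  55. ]
 [460.5 343.8  55. ]]
[np.float64(23.3), np.float64(23.0), np.float64(23.3), np.float64(23.4)]
[472.26036532 355.26201288  55.        ]
-1.8
-90.9
179.2
89.2
now [471.5 356.8 189.9] [-8.998e+01  6.000e-02 -8.098e+01] t 1.95 turn [-0.02  0.02 -0.06] shift cm [0.18 9.99 0.05]
```

```bash
python3 -m pendant '[[[0,5,0,0.2,0,0.05,1],[0,10,0,0.2,2,0.05,1],[0,10,0,0.2,5,0.05,1],[0,10,0,0.2,8,0.05,1],[0,10,0,0.2,11,0.05,1],[0,10,0,0.2,13.5,0.05,1],[0,10,0,0.2,15.5,0.05,1],[0,10,0,0.2,16.4,0.05,1],[0,10,0,0.2,16.4,0.05,1],[0,10,0,0.2,16.4,0.05,1]]]'
python3 - <<'E'
from h import *
d=cam("wrist"); togo([472.3,355.3,26],-91); cv2.imwrite("pics/w3.png",d["color"])
E
```

```text
t: 2.95
tool_pos: [473.0, 355.1, 27.3]
tcp_rot: [-1.57, 0.001, -1.588]
wrist_force: [-0.1, -0.6, 0.2]
finger_gap: 93.3
now [473.2 355.2  27.6] [-8.993e+01  5.000e-02 -9.101e+01] t 3.0 turn [-0.07 -0.01 -0.05] shift cm [-0.01  0.16 -0.09]
```

View pics/w3.png

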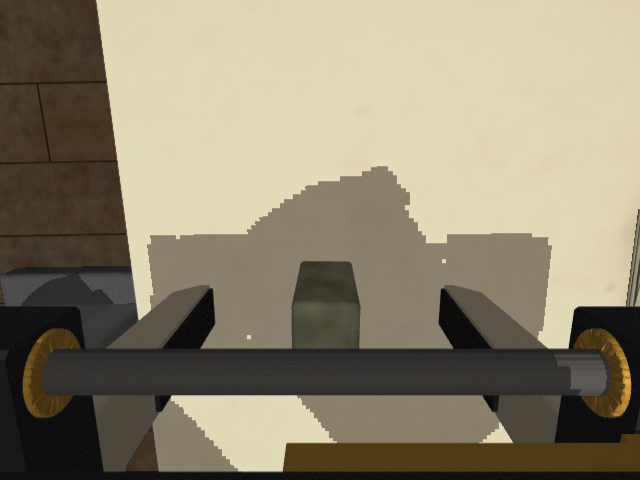

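The seal sits square and centred between the fingers (columns 293-359), so I'll close on it and lift.

```bash
python3 -m pendant '[[[0,0,0,0,0,0,-1],[0,0,0,0,0,0,-1],[0,0,0,0,0,0,-1],[0,0,0,0,0,0,-1],[0,0,0,0,0,0,-1],[0,0,0,0,0,0,-1],[0,0,0,0,0,0,-1],[0,0,0,0,0,0,-1],[0,0,0,0,0,0,-1],[0,0,0,0,0,0,-1]]]'
python3 -m pendant '[[[0,0,0,0,-2,0,-1],[0,0,0,0,-5,0,-1],[0,0,0,0,-9,0,-1],[0,0,0,0,-13,0,-1],[0,0,0,0,-17,0,-1],[0,0,0,0,-20,0,-1],[0,0,0,0,-20,0,-1]]]'
python3 -c "
from h import *
togo([530,170,227],-100.5)"
```

```text
t: 4.0
tool_pos: [472.6, 354.9, 26.2]
tcp_rot: [-1.571, -0.0, -1.588]
wrist_force: [-0.6, 0.5, 0.7]
finger_gap: 24.1
t: 4.7
tool_pos: [473.6, 355.6, 231.2]
tcp_rot: [-1.566, 0.003, -1.588]
wrist_force: [-0.0, -0.3, -0.8]
finger_gap: 24.0
now [473.6 355.6 231.2] [-89.71   0.19 -91.  ] t 4.7 turn [-0.28  9.5  -0.22] shift cm [18.46  0.38  5.96]
```

```bash
python3 -c "
from h import *
togo([506,40,230],-100.5)"
```

```text
now [473.6 355.6 231.2] [-89.71   0.19 -91.  ] t 4.7 turn [-0.28  9.5  -0.22] shift cm [3.15e+01 3.00e-02 3.79e+00]
```

```bash
python3 -m pendant '[[[0,3,0,4,0,0.5,-1],[0,6,0,8,0,1,-1],[0,9,0,12,0,1.5,-1],[0,9.5,0,16,0,2,-1],[0,9.5,0,20,0,2.5,-1],[0,9.5,0,24,0,3,-1],[0,9.5,0,28,0,3.5,-1],[0,9.5,0,31.5,0,3.8,-1],[0,9.5,0,31.5,0,3.8,-1],[0,9.5,0,31.5,0,3.8,-1]]]'
python3 - <<'E'
from h import *
d=cam("wrist"); togo([506,40,230],-100.5); cv2.imwrite("pics/w4.png",d["color"])
import pickle; pickle.dump(d,open("w4.pkl","wb"))
E
```

```text
t: 5.7
tool_pos: [505.0, 38.8, 225.5]
tcp_rot: [-1.572, -0.0, -1.756]
wrist_force: [0.5, 0.3, -1.0]
finger_gap: 24.0
now [505.   39.6 225.7] [-9.0050e+01 -2.0000e-02 -1.0053e+02] t 5.75 turn [ 0.05 -0.03  0.02] shift cm [-0.06 -0.43  0.09]
```

View pics/w4.png

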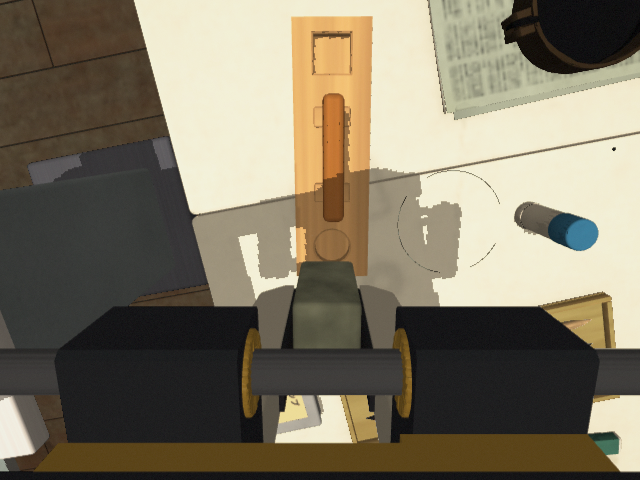

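The carrier and glue stick are both in view: square pocket at (312-352, 31-75), handle bar around (333,158), round pocket at about (332,245), and the glue cap's top face around (581,234).

```bash
python3 - <<'E'
import pickle,cv2
d=pickle.load(open("w4.pkl","rb"))["color"]
a=cv2.resize(d[5:105,280:385],None,fx=5,fy=5,interpolation=cv2.INTER_CUBIC)
cv2.imwrite("pics/w4a.png",a)
a=cv2.resize(d[180:285,280:385],None,fx=5,fy=5,interpolation=cv2.INTER_CUBIC)
cv2.imwrite("pics/w4b.png",a)
a=cv2.resize(d[190:265,500:610],None,fx=5,fy=5,interpolation=cv2.INTER_CUBIC)
cv2.imwrite("pics/w4c.png",a)
E
```

```text
(no output)
```

View pics/w4a.png

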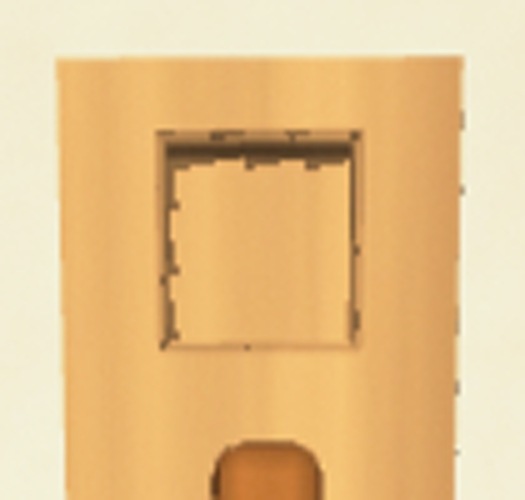

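View pics/w4b.png

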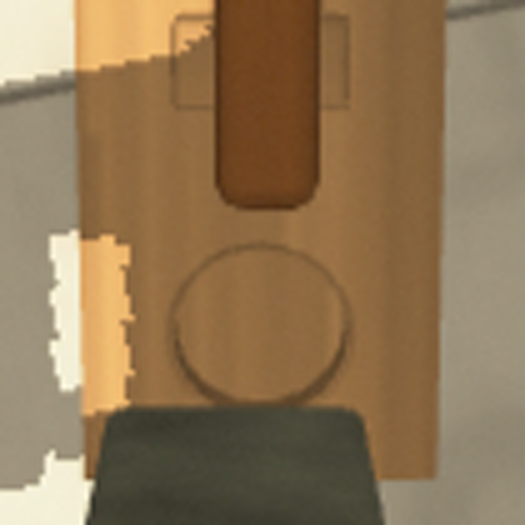

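View pics/w4c.png

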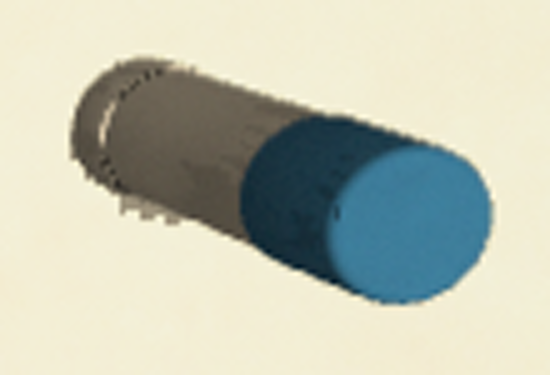

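```bash
python3 - <<'E'
from h import *; import pickle
d=pickle.load(open("w4.pkl","rb"))
A=lambda u,v,z:plane(d,u/5+280-.4,v/5+5-.4,z)
B=lambda u,v,z:plane(d,u/5+280-.4,v/5+180-.4,z)
C=lambda u,v,z:plane(d,u/5+500-.4,v/5+190-.4,z)
n=np.linalg.norm
s=[A(*p,20) for p in [(157,131),(363,131),(359,349),(161,349)]]
sc=np.mean(s,0); print("sq",sc,[n(s[i]-s[i-1]).round(1) for i in range(4)])
k=[A(56,58,20),A(463,57,20),B(437,480,20),B(85,480,20)]
kc=np.mean(k,0); print("blk",kc,[n(k[i]-k[i-1]).round(1) for i in range(4)])
ed=k[0]+k[1]-k[2]-k[3]; print("yaw",np.degrees(np.arctan2(ed[1],ed[0]))-90)
y=ed/n(ed); print("sq pred",kc+80*y,"rd pred",kc-80*y)
r=[B(171,325,20),B(351,325,20),B(261,242,20),B(261,405,20)]
print("round",np.mean(r,0),n(r[0]-r[1]),n(r[2]-r[3]))
h1=A(267,442,111);h2=B(267,208,111); print("handle",(h1+h2)/2,n(h1-h2),np.degrees(np.arctan2(*(h1-h2)[1::-1]))-90)
h=sc-np.mean(r,0); print("pockets yaw",np.degrees(np.arctan2(h[1],h[0]))-90,n(h))
g=[C(327,225,88),C(493,225,88),C(410,145,88),C(410,304,88)]
print("glue",np.mean(g,0),n(g[0]-g[1]),n(g[2]-g[3]))
E
```

```text
sq [533.33389335 170.33298557  20.        ] [np.float64(32.5), np.float64(32.8), np.float64(32.5), np.float64(32.2)]
blk [518.77664091  91.22514836  20.        ] [np.float64(214.5), np.float64(64.2), np.float64(214.7), np.float64(64.0)]
yaw -10.392294377467834
sq pred [533.20759008 169.91280753  20.        ] rd pred [504.34569174  12.53748919  20.        ]
round [504.70118877  14.29193071  20.        ] 32.16071509766691 29.967458701131193
handle [518.66623922  91.61357047 111.        ] 80.83652399902239 -10.417302660868586
pockets yaw -10.39780183770084 158.6462813146872
glue [686.5346804    4.55917534  88.        ] 24.101271654638637 23.869119440142917
```

The block comes out at 214.6 × 64.1 mm, the pocket spacing at 158.6 mm and the yaw at -10.4°. These match the given sizes, so I'll move over the square pocket.

```bash
python3 -c "
from h import *
togo([533.2,170,150],-100.4);togo([533.2,170,70],-100.4)"
```

```text
now [505.   39.6 225.7] [-9.0050e+01 -2.0000e-02 -1.0053e+02] t 5.75 turn [ 0.05 -0.13  0.02] shift cm [-13.34   7.56   0.4 ]
now [505.   39.6 225.7] [-9.0050e+01 -2.0000e-02 -1.0053e+02] t 5.75 turn [ 0.05 -0.13  0.02] shift cm [-13.34  15.56   0.4 ]
```

```bash
python3 -m pendant '[[[0,0,0,-3,0,0,-1],[0,-0.1,0,-6,0,0,-1],[0,-0.1,0,-10,0,0.4,-1],[0,-0.1,0,-13.35,0,0.4,-1],[0,-0.1,0,-13.35,3,0.4,-1],[0,-0.1,0,-13.35,7,0.4,-1],[0,-0.1,0,-13.35,11,0.4,-1],[0,-0.1,0,-13.35,14,0.4,-1],[0,-0.1,0,-13.35,15,0.4,-1],[0,-0.1,0,-13.35,15,0.4,-1]]]'
python3 - <<'E'
from h import *
d=cam("wrist"); togo([533.2,170,34],-100.4); cv2.imwrite("pics/w5.png",d["color"])
print(proj(d,[533.2,170,20]))
E
```

```text
t: 6.75
tool_pos: [532.6, 170.5, 75.3]
tcp_rot: [-1.573, -0.001, -1.751]
wrist_force: [-0.1, -0.0, 0.0]
finger_gap: 24.0
now [533.5 170.5  77. ] [-9.0000e+01 -1.0000e-02 -1.0035e+02] t 6.8 turn [-0.    0.05  0.01] shift cm [ 0.05  4.3  -0.02]
[328.68354352 267.4449791 ]
```

View pics/w5.png

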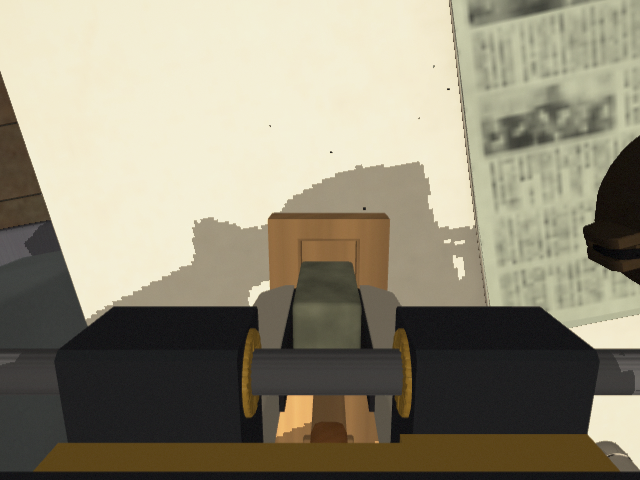

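Pocket columns 302-357 and far edge row 240 match the prediction. Now lowering.

```bash
python3 -m pendant '[[[0,0,0,0,1,0,-1],[0,0,0,0,2,0,-1],[0,0,0,0,2.5,0,-1],[0,0,0,0,3,0,-1],[0,0,0,0,3.5,0,-1],[0,0,0,0,3.8,0,-1],[0,0,0,0,4.0,0,-1],[0,0,0,0,4.15,0,-1],[0,0,0,0,4.15,0,-1],[0,0,0,0,4.15,0,-1]]]'
python3 - <<'E'
from h import *
togo([533.2,170,34],-100.4)
d=cam("wrist"); cv2.imwrite("pics/w6.png",d["color"])
E
```

```text
t: 7.8
tool_pos: [533.5, 169.8, 34.9]
tcp_rot: [-1.571, -0.0, -1.752]
wrist_force: [-0.3, 0.6, -0.6]
finger_gap: 24.0
now [533.5 169.8  34.9] [-8.999e+01 -2.000e-02 -1.004e+02] t 7.8 turn [-0.01 -0.    0.02] shift cm [-0.02  0.09 -0.03]
```

View pics/w6.png

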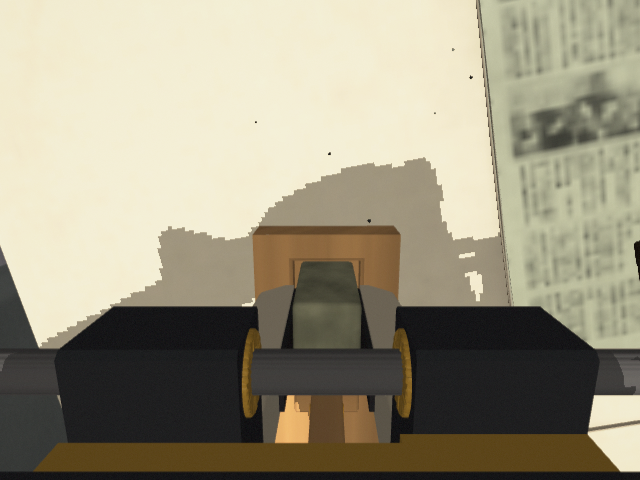

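There is no contact force and the seal is inside the mouth with its underside about 0.7 mm above the floor. Releasing and rising.

```bash
python3 -m pendant '[[[0,0,0,0,0,0,1],[0,0,0,0,0,0,1],[0,0,0,0,0,0,1],[0,0,0,0,0,0,1],[0,0,0,0,0,0,1],[0,0,0,0,-2,0,1],[0,0,0,0,-6,0,1],[0,0,0,0,-10,0,1],[0,0,0,0,-14,0,1],[0,0,0,0,-18,0,1]]]'
python3 - <<'E'
from h import *
togo([686.5,4.6,215],-100.4)
d=cam("wrist"); cv2.imwrite("pics/w7.png",d["color"])
E
```

```text
t: 8.85
tool_pos: [533.2, 169.8, 216.6]
tcp_rot: [-1.571, -0.0, -1.752]
wrist_force: [0.3, 0.7, 0.2]
finger_gap: 92.3
now [533.2 169.8 216.6] [-8.999e+01 -2.000e-02 -1.004e+02] t 8.85 turn [-0.01 -0.    0.02] shift cm [13.48  0.16 18.06]
```

View pics/w7.png

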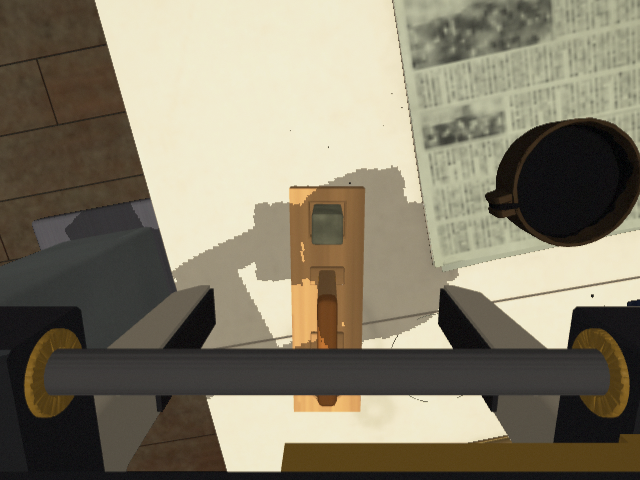

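The seal stands in its pocket at about (327,224). Next is the glue stick.

```bash
python3 -m pendant '[[[0,0,0,3,0,4,1],[0,0,0,6,0,8,1],[0,0,0,9,0,12,1],[0,0,0,11,0,15,1],[0,0,0,13.5,0,18,1],[0,0,0,13.5,0,18,1],[0,0,0,13.5,0,18,1]]]'
python3 - <<'E'
from h import *
import pickle
d=cam("wrist"); togo([686.5,4.6,43],-100.4); cv2.imwrite("pics/w8.png",d["color"])
hsv=cv2.cvtColor(d["color"],cv2.COLOR_BGR2HSV); m=cv2.inRange(hsv,(90,100,60),(120,255,255))
n,l,st,ce=cv2.connectedComponentsWithStats(m)
for i in range(1,n):
    if st[i,4]>100: print(st[i],ce[i])
c=d["color"][150:320,240:420]; cv2.imwrite("pics/w8c.png",cv2.resize(c,None,fx=3,fy=3,interpolation=cv2.INTER_CUBIC))
pickle.dump(d,open("w8.pkl","wb"))
print(proj(d,[686.5,4.6,88]))
E
```

```text
t: 9.6
tool_pos: [686.2, 4.0, 214.0]
tcp_rot: [-1.572, -0.0, -1.754]
wrist_force: [0.7, 0.6, 0.6]
finger_gap: 93.0
now [685.9   4.7 214.4] [-9.0040e+01 -1.0000e-02 -1.0042e+02] t 9.65 turn [ 0.04 -0.02  0.01] shift cm [-0.   17.14  0.07]
[ 311  215   33   38 1026] [327.01754386 233.64132554]
[327.47325674 236.92905916]
```

View pics/w8c.png

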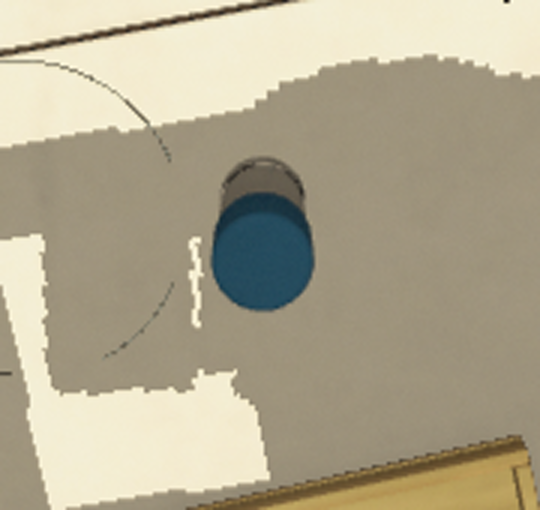

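View pics/w8.png

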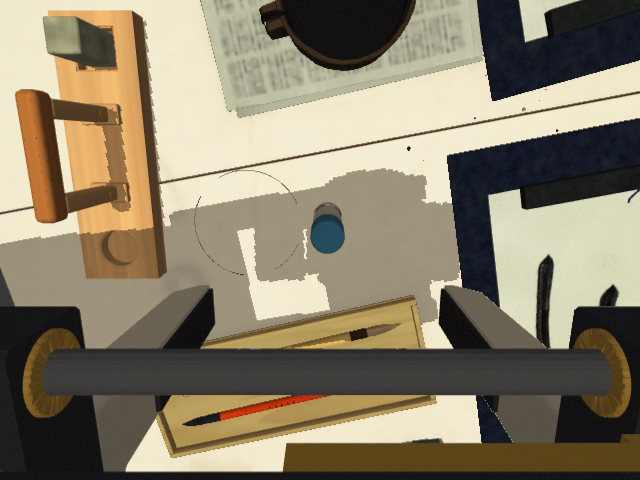

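The cap centre is at about (327.5,236), against a prediction of (327.5,236.9). Descending to grip it.

```bash
python3 -m pendant '[[[0,0,0,0,3,0,1],[0,0,0,0,7,0,1],[0,0,0,0,11,0,1],[0,0,0,0,14,0,1],[0,0,0,0,16,0,1],[0,0,0,0,17.1,0,1],[0,0,0,0,17.1,0,1],[0,0,0,0,17.1,0,1],[0,0,0,0,17.1,0,0.3],[0,0,0,0,17.1,0,-0.2]]]'
python3 -m pendant '[[[0,0,0,0,0,0,-1],[0,0,0,0,0,0,-1],[0,0,0,0,0,0,-1],[0,0,0,0,0,0,-1],[0,0,0,0,0,0,-1],[0,0,0,0,0,0,-1],[0,0,0,0,0,0,-1],[0,0,0,0,0,0,-1]]]'
python3 -m pendant '[[[0,0,0,0,-1,0,-1],[0,0,0,0,-4,0,-1],[0,0,0,0,-8,0,-1],[0,0,0,0,-12,0,-1],[0,0,0,0,-16,0,-1],[0,0,0,0,-18,0,-1],[0,0,0,0,-18,0,-1]]]'
python3 - <<'E'
from h import *
togo([504.5,13.4,215],-100.4)
d=cam("wrist"); cv2.imwrite("pics/w9.png",d["color"])
E
```

```text
t: 10.65
tool_pos: [686.6, 4.6, 45.2]
tcp_rot: [-1.569, -0.0, -1.752]
wrist_force: [0.8, -0.9, -0.3]
finger_gap: 81.2
t: 11.45
tool_pos: [686.0, 4.5, 43.8]
tcp_rot: [-1.571, -0.0, -1.752]
wrist_force: [0.5, 0.2, 0.1]
finger_gap: 24.7
t: 12.15
tool_pos: [687.0, 4.6, 228.7]
tcp_rot: [-1.565, 0.001, -1.752]
wrist_force: [0.9, -0.0, 0.2]
finger_gap: 24.4
now [687.    4.6 228.7] [-8.967e+01  3.000e-02 -1.004e+02] t 12.15 turn [-0.33  0.   -0.03] shift cm [  2.43   1.26 -18.11]
```

View pics/w9.png

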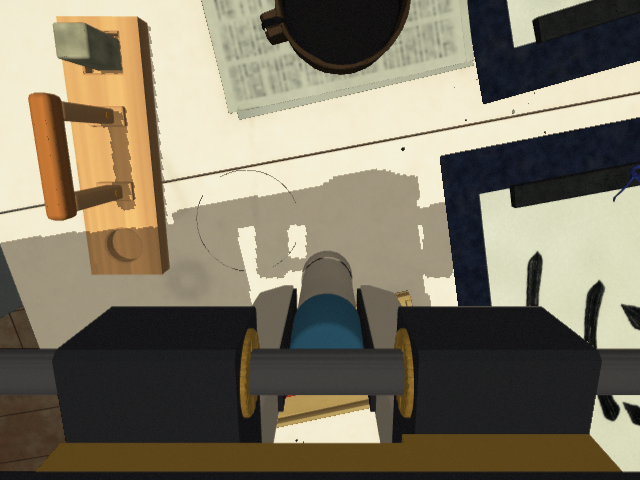

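The glue stick is held at 24.4 mm and upright. Moving over the round pocket, whose centre I put at (504.4, 12.8).

```bash
python3 -m pendant '[[[0,0,0,1,0,-4,-1],[0,0,0,1.5,0,-8,-1],[-0.3,0,0,2,0,-12,-1],[-0.3,0,0,2.4,0,-15,-1],[-0.3,0,0,2.5,0,-18.1,-1],[-0.3,0,0,2.5,3,-18.1,-1],[-0.3,0,0,2.5,7,-18.1,-1],[-0.3,0,0,2.5,11,-18.1,-1],[-0.3,0,0,2.5,12.8,-18.1,-1],[-0.3,0,0,2.5,12.8,-18.1,-1]]]'
python3 - <<'E'
from h import *
d=cam("wrist"); cv2.imwrite("pics/w10.png",d["color"])
togo([504.4,12.8,51.5],-100.4)
for a in range(0,360,90):
    t=np.radians(a-10.4);print(proj(d,[504.4+15.5*np.cos(t),12.8+15.5*np.sin(t),20]).round(1))
E
```

```text
t: 13.2
tool_pos: [501.4, 12.6, 91.9]
tcp_rot: [-1.582, -0.001, -1.752]
wrist_force: [-0.4, 0.7, 0.8]
finger_gap: 25.2
now [502.5  12.6  94.3] [-9.049e+01 -5.000e-02 -1.004e+02] t 13.25 turn [ 0.49 -0.    0.05] shift cm [-0.05  4.28  0.22]
[360.5 257.4]
[333.8 231. ]
[306.8 257.2]
[333.6 282.8]
```

View pics/w10.png

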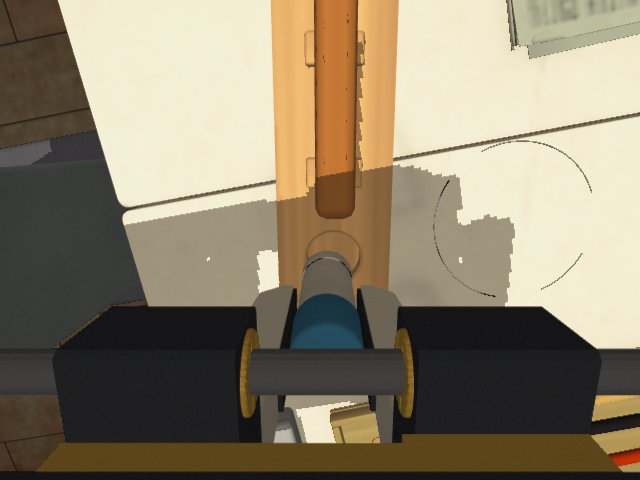

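The pocket rim (top row 231, columns 307-361) matches the prediction. I'll let the arm settle and recheck.

```bash
python3 -m pendant '[[[0,0,0,0,0,0,-1],[0,0,0,0,0,0,-1],[0,0,0,0,0,0,-1]]]'
python3 -c "
from h import *
togo([504.4,12.8,51.5],-100.4)"
```

```text
t: 13.55
tool_pos: [504.0, 12.6, 96.9]
tcp_rot: [-1.574, -0.0, -1.752]
wrist_force: [0.2, 0.1, -0.6]
finger_gap: 24.6
now [504.   12.6  96.9] [-9.021e+01 -1.000e-02 -1.004e+02] t 13.55 turn [0.21 0.   0.01] shift cm [-0.03  4.54  0.05]
```

```bash
python3 -m pendant '[[[0.25,0,0,0,1,0,-1],[0.25,0,0,0,2,0,-1],[0.25,0,0,0,2.6,0,-1],[0.25,0,0,0,3.1,0,-1],[0.25,0,0,0,3.6,0,-1],[0.25,0,0,0,4,0,-1],[0.25,0,0,0,4.3,0,-1],[0.25,0,0,0,4.4,0,-1],[0.25,0,0,0,4.4,0,-1],[0.25,0,0,0,4.4,0,-1]]]'
python3 - <<'E'
from h import *
togo([504.4,12.8,51.5],-100.4)
d=cam("wrist"); cv2.imwrite("pics/w11.png",d["color"])
E
```

```text
t: 14.55
tool_pos: [503.4, 12.6, 52.1]
tcp_rot: [-1.571, -0.0, -1.752]
wrist_force: [-0.2, -0.9, -0.3]
finger_gap: 24.4
now [503.4  12.6  52.1] [-9.003e+01 -2.000e-02 -1.004e+02] t 14.55 turn [ 0.03 -0.    0.02] shift cm [-0.04  0.06  0.09]
```

View pics/w11.png

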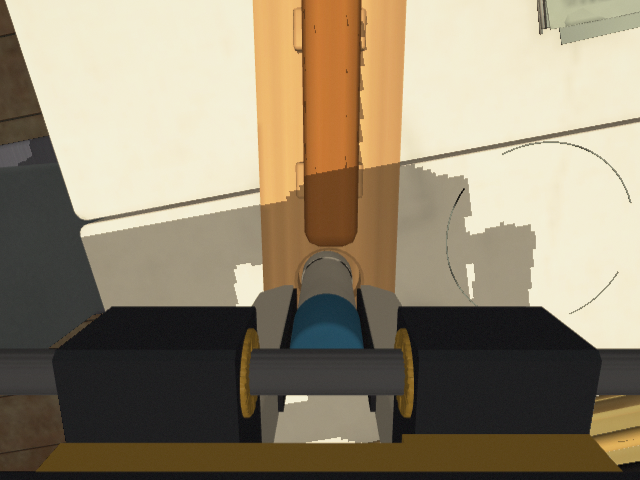

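It is inside the rim with no contact force. Releasing and rising.

```bash
python3 -m pendant '[[[0,0,0,0,0,0,1],[0,0,0,0,0,0,1],[0,0,0,0,0,0,1],[0,0,0,0,0,0,1],[0,0,0,0,0,0,1],[0,0,0,0,0,0,1],[0,0,0,0,-3,0,1],[0,0,0,0,-7,0,1],[0,0,0,0,-11,0,1],[0,0,0,0,-15,0,1]]]'
python3 - <<'E'
from h import *
togo([518.7,91.4,200],-100.4)
d=cam("side"); c=d["color"][195:345,240:440]; cv2.imwrite("pics/si2.png",cv2.resize(c,None,fx=4,fy=4,interpolation=cv2.INTER_CUBIC))
E
```

```text
t: 15.6
tool_pos: [503.2, 12.7, 203.5]
tcp_rot: [-1.572, -0.0, -1.752]
wrist_force: [0.3, 0.0, -0.2]
finger_gap: 92.7
now [503.2  12.7 203.5] [-9.005e+01 -2.000e-02 -1.004e+02] t 15.6 turn [ 0.05 -0.    0.02] shift cm [-8.02  0.35  0.11]
```

View pics/si2.png

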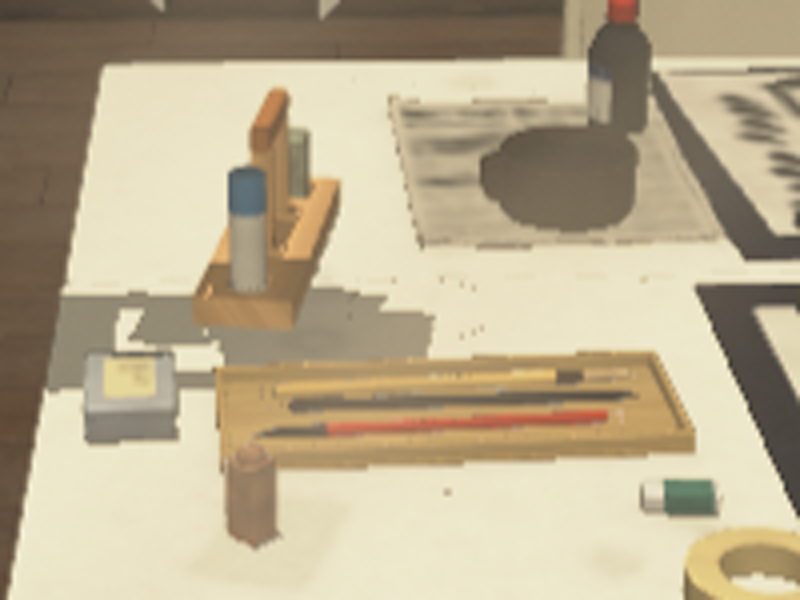

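Both stand upright in the carrier, which has not moved. Going over the handle.

```bash
python3 -m pendant '[[[0,0,0,-4,0,0,1],[0,0,0,-8,0,0.1,1],[0,0,0,-8,0,0.1,1],[0,0,0,-8,0,0.1,1]]]'
python3 - <<'E'
from h import *
d=cam("wrist"); cv2.imwrite("pics/w12.png",d["color"])
togo([518.7,91.4,83],-100.4)
y=np.array([.1805,.9836])
for P in [(518.7+41*y[0],91.4+41*y[1],111),(518.8+80*y[0],91.3+80*y[1],63)]: print(proj(d,P).round(1))
E
```

```text
t: 16.05
tool_pos: [518.8, 91.6, 201.4]
tcp_rot: [-1.572, -0.001, -1.751]
wrist_force: [0.2, 0.1, 0.0]
finger_gap: 93.1
now [518.7  90.9 201.5] [-9.0070e+01 -4.0000e-02 -1.0037e+02] t 16.1 turn [0.07 0.03 0.04] shift cm [-0.05 11.85  0.  ]
[327.4 184.3]
[327.5 120. ]
```

View pics/w12.png

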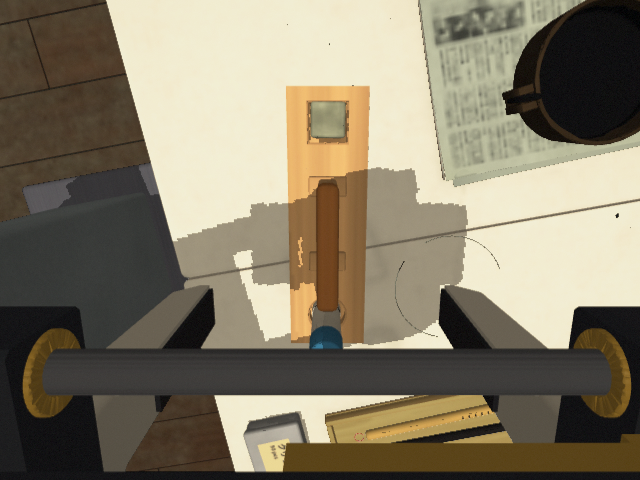

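The handle is centred at column 327 and the seal is where predicted, at (328,120). Descending to grip the bar.

```bash
python3 -m pendant '[[[0,0,0,-0.4,3,0,1],[0,0,0,-0.4,6,0,1],[0,0,0,-0.4,9,0,1],[0,0,0,-0.4,10.5,0,1],[0,0,0,-0.4,11.5,0,1],[0,0,0,-0.4,11.8,0,1],[0,0,0,-0.4,11.8,0,1],[0,0,0,-0.4,11.8,0,1],[0,0,0,-0.4,11.8,0,0.2],[0,0,0,-0.4,11.8,0,-0.4]]]'
python3 -m pendant '[[[0,0,0,0,0,0,-1],[0,0,0,0,0,0,-1],[0,0,0,0,0,0,-1],[0,0,0,0,0,0,-1],[0,0,0,0,0,0,-1],[0,0,0,0,0,0,-1],[0,0,0,0,0,0,-1],[0,0,0,0,0,0,-1],[0,0,0,0,0,0,-1],[0,0,0,0,0,0,-1]]]'
python3 - <<'E'
from h import *
togo([519,95,83],-100.4)
d=cam("wrist"); cv2.imwrite("pics/w13.png",d["color"])
E
```

```text
t: 17.1
tool_pos: [519.8, 95.2, 84.5]
tcp_rot: [-1.571, -0.0, -1.752]
wrist_force: [0.7, -0.2, 0.6]
finger_gap: 81.5
t: 18.1
tool_pos: [519.6, 95.1, 83.8]
tcp_rot: [-1.571, -0.0, -1.752]
wrist_force: [2.1, 0.2, -1.0]
finger_gap: 13.8
now [519.6  95.1  83.8] [-9.003e+01 -2.000e-02 -1.004e+02] t 18.1 turn [0.03 0.   0.02] shift cm [ 0.02  0.08 -0.06]
```

View pics/w13.png

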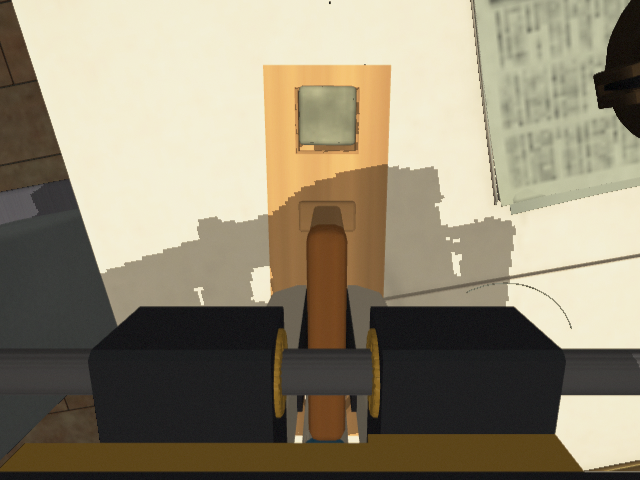

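Gripped at 13.8 mm on a 14 mm bar. Lifting gently.

```bash
python3 -m pendant '[[[0,0,0,0,-0.3,0,-1],[0,0,0,0,-0.8,0,-1],[0,0,0,0,-1.5,0,-1],[0,0,0,0,-2.5,0,-1],[0,0,0,0,-3.5,0,-1],[0,0,0,0,-4.5,0,-1],[0,0,0,0,-5.5,0,-1],[0,0,0,0,-6.5,0,-1],[0,0,0,0,-7.5,0,-1],[0,0,0,0,-8.3,0,-1]]]'
python3 -m pendant '[[[0,0,0,0,-1,0,-1],[0,0,0,0,-2,0,-1],[0,0,0,0,-3,0,-1],[0,0,0,0,-4,0,-1],[0,0,0,0,-5,0,-1],[0,0,0,0,-6,0,-1],[0,0,0,0,-7,0,-1],[0,0,0,0,-8,0,-1],[0,0,0,0,-8.7,0,-1],[0,0,0,0,-9,0,-1]]]'
python3 -m pendant '[[[0,0,0,0,0,0,-1],[0,0,0,0,0,0,-1],[0,0,0,0,0,0,-1],[0,0,0,0,0,0,-1],[0,0,0,0,0,0,-1],[0,0,0,0,0,0,-1],[0,0,0,0,0,0,-1],[0,0,0,0,0,0,-1]]]'
python3 - <<'E'
from h import *
togo([519,95,256],-100.4)
d=cam("side"); c=d["color"][145:345,210:440]; cv2.imwrite("pics/si3.png",cv2.resize(c,None,fx=3,fy=3,interpolation=cv2.INTER_CUBIC))
d=cam("wrist"); cv2.imwrite("pics/w14.png",d["color"])
E
```

```text
t: 19.15
tool_pos: [519.7, 95.1, 167.9]
tcp_rot: [-1.571, -0.0, -1.752]
wrist_force: [-0.8, -0.4, -4.5]
finger_gap: 14.0
t: 20.15
tool_pos: [519.8, 95.1, 257.7]
tcp_rot: [-1.571, -0.0, -1.752]
wrist_force: [1.3, 0.6, -4.9]
finger_gap: 13.4
t: 20.95
tool_pos: [519.6, 95.1, 256.8]
tcp_rot: [-1.572, -0.0, -1.752]
wrist_force: [0.3, -0.0, -4.6]
finger_gap: 13.9
now [519.6  95.1 256.8] [-9.005e+01 -2.000e-02 -1.004e+02] t 20.95 turn [ 0.05 -0.    0.02] shift cm [ 0.02  0.08 -0.06]
```

View pics/si3.png

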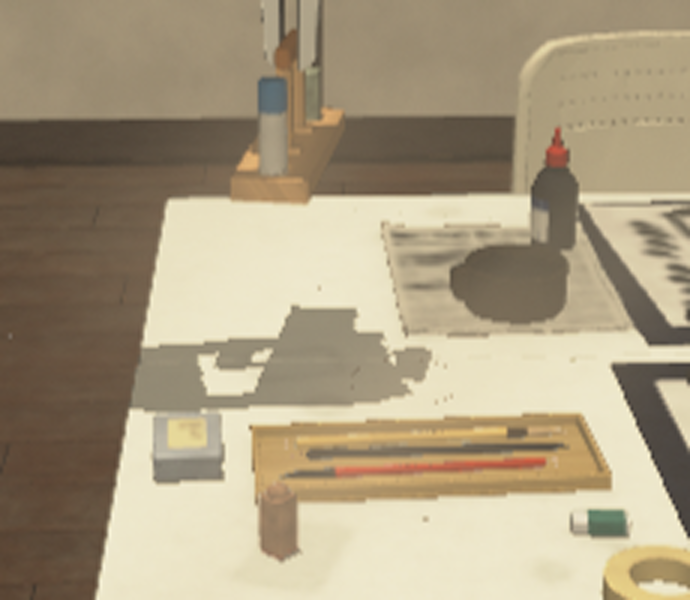

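View pics/w14.png

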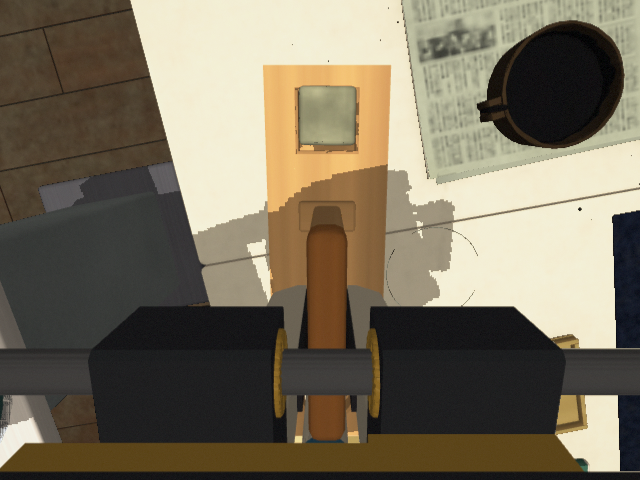

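The wrist view is unchanged from before the lift (block top edge row 65, seal at (328,117)), so nothing slipped or tilted. The carrier rose 173 mm, and the wrist load of 4.6 N fits 0.45 kg. The bystanders have not moved.

```bash
python3 -c "
from rig import order
print(order.job_done())"
```

```text
the job is handed in; nothing more can be done
None
```

The flat-topped seal is standing in the square pocket and the glue stick in the round one. The carrier is held by its handle 173 mm above the table, and I handed the job in at about 21 s.

**Final checks:** the grip opening is 13.9 mm on the 14 mm bar. The wrist load is 4.6 N, which fits the roughly 0.45 kg total. The tool is level to 0.05°. The wrist view of the carrier and seal is the same before and after the lift. The side view shows the glue stick and seal upright, and the domed seal, tin and eraser in their starting places.

**What disagreed or went wrong:**
- **Stray first move:** my first move command included an unintended 8° tilt row. It happened in free air, touched nothing, and I corrected it before the first grasp.
- **Round pocket position:** the direct estimate was about 1.8 mm off the one from the carrier outline, because the held seal hid part of the rim. I placed the glue stick at (504.4, 12.8), close to the outline estimate.
- **Not measured:** how far down each piece sat after release was judged from the pictures and the release heights (about 0.5 to 0.7 mm above the pocket floors).

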